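# Rock a stuck locating block out of its jig

### The arm

A 6-joint arm with a two-finger parallel gripper is mounted at the origin on the work surface. World frame = base frame: x ahead of the robot, y to its left, z up, the work surface at z = 0. Lengths are in m, angles in rad, forces in N, time in s.
With the tool pointing down it reaches from about 0.25 to 0.725 m from the base axis. Payload 4 kg.
Tool frame: the origin (TCP) lies midway between the tips of the shut fingers; the grasp point (between the pads) lies 19 mm behind it; z points along the fingers, y is the line along which they close (so a half turn about z gives the same grasp; the last joint's range is limited). The gripper opens to 85 mm and grips with 20 to 120 N. Pads are 22 mm wide; open, the fingers measure 114 mm over their backs; the gripper's body (76 mm by 85 mm) begins 54 mm behind the grasp point. The pads swing forward as they close: fully open they stand 13 mm farther back than shut.
Start: joints at [-1.201, 0.241, 0.005, 1.335, 0, 1.571], TCP at [0.181, -0.466, 0.231] pointing down, gripper open.
Joint ranges: [-2.72, 2.72], [-1.05, 1.87], [-1.09, 1.28], [-1.99, 2.15], [-1.42, 1.44], [-3.14, 3.14]. Speed limits (rad/s): [2.79, 2.79, 3.14, 3.14, 3.14, 3.14].

### API

Orientations are given as a unit quaternion [x, y, z, w].
In Python, from workcell import status, camera, get_calibration, ticket gives the robot as it stands.
- The arm moves only by the shell command python3 -m creep 'ROWS' [OPENING]. ROWS is JSON, a list of rows, each a list of 6 numbers: the shift along the world's x, y, z in cm, then the turn, a rotation vector about the world's x, y, z in degrees. A call has 1 to 8 rows; each row shifts and turns the commanded pose from where the row before left it; what a row does not reach is not made up. A row lasts 1/10 s, in which the tool goes at most 50 mm and 8.59 degrees, less where a joint would pass 70% of its speed; a pose out of reach is approached as far as the arm can. A call is refused whole if a number of a shift passes 5 or a number of a turn 8.59, either way. A call with a gripper value outside its range is refused whole. OPENING is the opening, from -1 (shut) to 1 (fully open), so that 0 is half open, set as the call begins (- or left out, the last holds). The fingers move at their own pace and stop on an object; the grip force is fixed at half the most. Time passes only in rows, so rows that do not move let the fingers close. It gives the time, the measured TCP pose, the force, the opening and the grip force at its end, in the units of the state.
- status.get_obs(): the state, without advancing time (a new reading comes with each control period).
- camera(name): name is "scene" or "top" or "wrist"; returns the picture (420x560x3 uint8, red, green, blue); there is no depth.
- get_calibration(name): a dict with "fx", "fy", "cx", "cy" (pixels), "rvec" (rotation vector, rad) and "tvec" (3), from world to camera coordinates, as OpenCV has them; the wrist camera has in their place "tool_from_camera" (4x4, takes a point from camera to tool coordinates, whose origin is the TCP and whose axes are the flange's). Camera axes: x right, y down, z forward; pixel columns grow to the right and rows downward; lengths in m; the calibration is good to about 2 mm. The wrist camera is an equidistant fisheye: a pixel r from the principal point sees the ray r / f radians off the axis. A picture is of the moment at which its call begins: read the wrist's pose just before it. get_calibration takes no time and is no camera call.
- ticket.job_done(): hands the job in; it is judged then, once.
The state is a dict: "clock": time; "joint_pos": joint angles; "joint_vel": joint speeds; "tau": joint torques, N m; "eef_pos": TCP position; "tool_rot": TCP orientation; "ft_force": force on the tool from outside, world axes, zero at the start; "ft_torque": the same for the moment, N m; "grip_width": finger opening in m; "grasp_force": force on a finger pad.
Only numpy, scipy, OpenCV 4.12 (cv2) and the standard library are available. Lean on these libraries where they do the work, as an engineer would, in place of code of your own. Each camera call takes 0.05 s, during which the arm holds its last target. There are 200 camera calls.

### The job

The locating block with the orange stem is stuck in the steel jig, caught under the lips of the two stiff blue slides beside it: grip it by the stem and, while it still stands in its slot, rock it side to side, right over towards one slide and then the other, until both slides have been pushed back clear of its shoulders. Then lift it straight up and finish while still holding it, upright and still, over its seat and just clear of the jig, its foot about 2 cm above the tops of the slides. Move the slides only with the block, never with the gripper, and leave the other tools and parts alone.

Things in the scene. Friction and masses are not known exactly. Their poses are not given: they have to be found in the camera images.
- jig: Dark steel base plate fixed to the bench, 210 (x) x 240 (y) x 12 mm; origin at the centre of its underside on the bench. Its x axis runs along the slot in which the block stands; the slides lie towards its +y and -y. The tops of the slides' lips are the highest points, 67.5 mm above the bench.
- seat (a point): Centre of the slot's floor, 12 mm above the bench, on the jig's z axis. The slot is 15 mm wide (jig y), 50 mm long (jig x) and 6 mm deep. Axes as the jig's.
- block: The locating block, standing in the slot, axes as the jig's; origin at block_foot. 116 mm tall, 0.25 to 0.5 kg. From the bottom up: steel tongue 46 (x) x 12 (y) mm, 0 to 12 mm; aluminium body 50 (x) x 40 (y) mm, 12 to 46 mm, its top forming the shoulders; orange stem 22 x 22 mm, 46 to 116 mm. It rocks towards +-y about the tongue's long lower edges, 6 mm either side of its middle.
- block_stem (a point): Centre of the orange stem, 81 mm above the underside of the block's tongue: the place to grip. The fingers have free room at the stem's +x and -x faces (closing along the jig's x); the slides stand on its +y and -y sides.
- block_foot (a point): Centre of the underside of the block's tongue, which rests on the slot floor (at the seat) at the start. Axes as the block's.
- slide_left (a joint): Blue slide on the jig's +y side: how far (m) it is pushed back outwards (+y), 0 to 0.0075. At 0 its upright face touches the block's side and its lip overlaps the block's shoulder by 3.5 mm; it is clear of the shoulder beyond 3.5 mm, safely from about 5 mm. Starts at 0.2 to 1.2 mm. No spring: it stays where it is left and takes about 12 N to push.
- slide_right (a joint): The same blue slide mirrored on the jig's -y side: how far it is pushed back outwards (-y), 0 to 7.5 mm.
- slide_left_lip (a point): Top inner edge of the left slide's lip, 67.5 mm above the bench. The lip is 30 mm long (jig x) and 6 mm thick, its underside 3.5 mm above the shoulder, so a straight pull stops after 3.5 mm. The block's side pushes the slide's face at the shoulder, 46 mm above the slot floor: leaning 0.13 rad towards it pushes it to 4.5 to 6 mm, 0.16 rad to 5.5 to 7 mm (play in the slot).
- slide_right_lip (a point): The same point of the right slide (jig -y side).
- hammer: Bystander: loose hammer, 270 mm long, lying on the bench off to one side.
- wrench: Bystander: loose spanner, 200 mm long, lying on the bench off to one side.
- oilcan: Bystander: green oil bottle with a red cap, 56 mm diameter, 120 mm tall, standing on the bench.
- phone: Bystander: black slab phone 150 x 72 x 9 mm lying on the bench.
- channel: Bystander: bent sheet-steel channel 120 x 56 x 22 mm lying on the bench.
- bushing: Bystander: brass bushing 32 mm diameter, 22 mm tall, standing on the jig plate near a corner.
- pin: Bystander: steel pin 16 mm diameter, 35 mm tall, standing on the jig plate near the opposite corner.
There are look-alikes about, which are no part of the job. Leave any pink look-alike of the block alone.

How it is judged:
On the way, in this order (a step that is already met when the one before it is completed fails the run):
1. one slide is pushed back clear of the shoulder while the block still stands in its slot (z of block_foot in the frame of jig below 0.026 m and value of joint any of slide_left, slide_right above 0.0038 m), for 0.1 s.
2. both slides are pushed back clear while the block still stands in its slot (z of block_foot in the frame of jig below 0.026 m and value of joint each of slide_left, slide_right above 0.0038 m), for 0.1 s.
At the end, for the whole second after the job is handed in: The block hangs in the gripper alone, still, upright within 0.2 rad, its foot 3 to 50 mm above the slides' tops (70.5 to 117.5 mm above the bench) and within 30 mm of over its seat, touching nothing of the jig; both slides remain pushed back more than 3.8 mm (z of block_foot in the frame of jig between 0.0705 and 0.1175 m and horizontal distance between block_foot and seat below 0.03 m and angle between block_foot's own z axis and vertical below 0.2 rad and linear speed of block below 0.03 m/s and angular speed of block below 0.3 rad/s and contact force between the fingers and block above 2 N and contact force between block and jig below 0.3 N and value of joint each of slide_left, slide_right above 0.0038 m); the arm keeps its last pose, push and grip.
It fails at once if the gripper or arm pushes a slide (over 3 N) (contact force between any of the fingers, the arm and slide_left above 3 N or contact force between any of the fingers, the arm and slide_right above 3 N).
It fails at once if another tool or part is disturbed (moved over 15 mm) (distance of any of hammer, wrench, oilcan, phone, channel, bushing, pin from where it was at the start of the episode above 0.015 m).
It also fails if it takes over 51 s, if anything falls off the work surface, if the arm or the gripper's body presses on something with over 40 N, if the wrist force passes 120 N, or if a joint passes its speed limit or range.

## Working session

There is one attempt and no reset: what is moved stays moved. The work goes in short steps, Python scripts to look and compute and a shell command to move; the robot and the scene stay as the last step left them, time stands still between calls to the robot, and variables do not carry over. Pictures are saved under pics/ and viewed, at most 10 in all, crops included, and the job is handed in when it is done.

```bash
mkdir -p pics; python3 - <<'E'
from workcell import status,camera,get_calibration
import cv2,numpy as np
for n in("scene","top"):
    im=camera(n); cv2.imwrite(f"pics/{n}0.png",im[:,:,::-1]); np.save(f"pics/{n}0.npy",im); print(n,get_calibration(n))
print(get_calibration("wrist")); print(status.get_obs())
E
```

```text
scene {'fx': 381.57114088582193, 'fy': 381.57114088582193, 'cx': 276.7417724182058, 'cy': 213.86679434989597, 'rvec': array([ 0.71267524,  2.7610808 , -0.89560123]), 'tvec': array([ 0.52881502, -0.16934056,  1.57897051])}
top {'fx': 402.9785767574439, 'fy': 402.9785767574439, 'cx': 275.83383246731984, 'cy': 212.9650931303151, 'rvec': array([ 2.1541219 , -2.14036986,  0.18660605]), 'tvec': array([-0.0211444 ,  0.62032994,  1.05033097])}
{'fx': 325.19226210127806, 'fy': 325.19226210127806, 'cx': 280.5987709509121, 'cy': 202.3440552925161, 'tool_from_camera': array([[ 1.87992263e-04, -9.65988687e-01, -2.58584262e-01,
         6.58008177e-02],
       [ 9.99999953e-01,  2.44399435e-04, -1.85992894e-04,
         1.65963766e-03],
       [ 2.42864879e-04, -2.58584215e-01,  9.65988688e-01,
        -1.42716677e-01],
       [ 0.00000000e+00,  0.00000000e+00,  0.00000000e+00,
         1.00000000e+00]])}
{'clock': 0.1, 'joint_pos': array([-1.20102863e+00,  2.41341350e-01,  3.86179354e-03,  1.33523502e+00,
       -1.66096813e-05,  1.57078594e+00]), 'joint_vel': array([ 0.00028464, -0.00209181,  0.00346425,  0.00039634,  0.00114426,
       -0.00094501]), 'tau': array([ 2.13883730e-03, -3.73137188e+01,  2.53010452e+01,  1.08580964e-02,
       -1.24617671e-06,  8.80696945e-06]), 'eef_pos': array([ 0.18048562, -0.46566802,  0.23050124]), 'tool_rot': array([ 9.82956201e-01,  1.83837391e-01, -1.84476813e-04, -9.41254478e-04]), 'ft_force': array([0.31042795, 0.11143605, 0.28017556]), 'ft_torque': array([ 0.01197204, -0.03457209,  0.00924497]), 'grasp_force': 0.0, 'grip_width': 0.0856981775355082}
```

View pics/scene0.png

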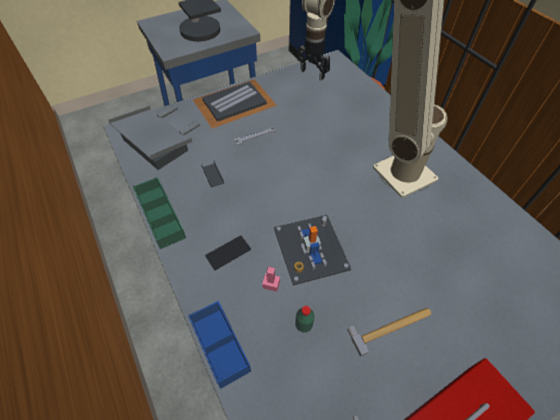

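View pics/top0.png

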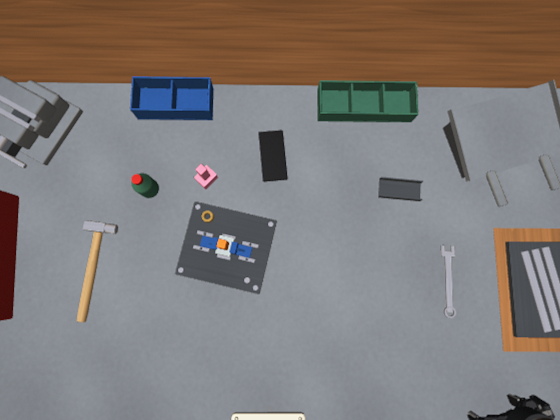

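The orange-stemmed block stands on the plate at top (223,244) and scene (313,233). The other candidate is the pink look-alike at top (205,176), scene (271,280), off the jig. The orange one fits because it stands between the blue slides. Next I measure it and confirm with a crop.

```bash
cat > h.py <<'E'
import cv2,numpy as np
from workcell import status,camera,get_calibration
from scipy.spatial.transform import Rotation as R
def ray(n,px):
    c=get_calibration(n); Rm=R.from_rotvec(c['rvec']).as_matrix()
    d=Rm.T@np.array([(px[0]-c['cx'])/c['fx'],(px[1]-c['cy'])/c['fy'],1]); return -Rm.T@c['tvec'],d
def plane(n,px,z):
    o,d=ray(n,px); return o+d*(z-o[2])/d[2]
def wray(px,o):
    c=get_calibration('wrist');v=np.array([px[0]-c['cx'],px[1]-c['cy']]);r=np.hypot(*v);t=r/c['fx']
    d=np.r_[np.sin(t)*v/r,np.cos(t)];T=c['tool_from_camera'];Q=R.from_quat(o['tool_rot']).as_matrix()
    return o['eef_pos']+Q@T[:3,3],Q@T[:3,:3]@d
def wplane(px,o,z):
    p,d=wray(px,o);return p+d*(z-p[2])/d[2]
def tri(rs):
    A=sum(np.eye(3)-np.outer(d,d)/(d@d) for o,d in rs);b=sum((np.eye(3)-np.outer(d,d)/(d@d))@o for o,d in rs)
    return np.linalg.solve(A,b)
def mask(im,lo,hi): return cv2.inRange(cv2.cvtColor(im,cv2.COLOR_RGB2HSV),lo,hi)
E
python3 - <<'E'
from h import *
t=np.load('pics/top0.npy');s=np.load('pics/scene0.npy')
g=cv2.inRange(t,(0,0,0),(82,84,88)); g[:195]=0;g[300:]=0;g[:,:170]=0;g[:,285:]=0
g=cv2.morphologyEx(g,cv2.MORPH_CLOSE,np.ones((25,25)))
g=cv2.morphologyEx(g,cv2.MORPH_OPEN,np.ones((9,9)))
c=max(cv2.findContours(g,0,1)[0],key=cv2.contourArea)
b=cv2.boxPoints(cv2.minAreaRect(c));print(b)
P=np.array([plane('top',p,.012) for p in b]);print(P.round(4),P.mean(0))
for i in range(4): e=P[i]-P[i-1];print(np.hypot(*e[:2]),np.degrees(np.arctan2(e[1],e[0])))
rs=[]
for n,im in(('top',t),('scene',s)):
    m=mask(im,(6,170,120),(16,255,255));
    for q in range(1,(k:=cv2.connectedComponentsWithStats(m))[0]):
        if k[2][q][4]>15: print(n,k[2][q],k[3][q])
cv2.imwrite('pics/c0.png',np.hstack([cv2.resize(t[190:305,165:295],(400,354),interpolation=2),cv2.resize(s[205:290,265:361],(400,354),interpolation=2)])[:,:,::-1])
E
```

```text
[[175.7575  273.41846]
 [193.04291 200.81976]
 [276.18668 220.6159 ]
 [258.90128 293.2146 ]]
[[ 0.4562  0.256   0.012 ]
 [ 0.6592  0.2162  0.012 ]
 [ 0.6045 -0.0189  0.012 ]
 [ 0.4039  0.0274  0.012 ]] [0.53097332 0.12019015 0.012     ]
0.2345305189808075 77.11261178205984
0.2068320815560799 -11.0822555341612
0.24139472174412746 -103.09397333190574
0.2058593640396204 167.0159323462477
top [133  75  16   1  16] [140.5  75. ]
top [217 239  10  11  74] [221.59459459 243.74324324]
scene [310 226   7  16  84] [313.23809524 233.26190476]
```

View pics/c0.png

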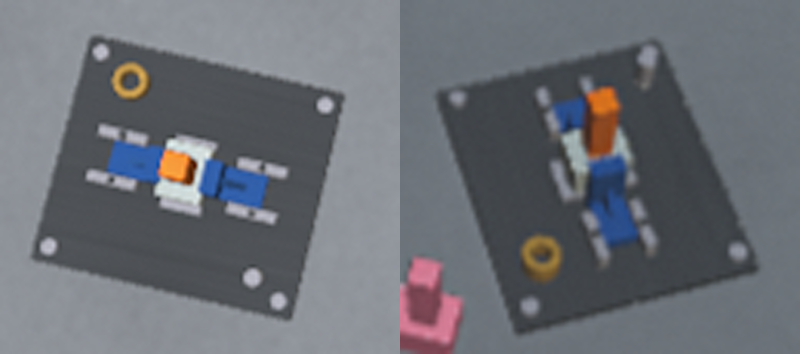

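The crop confirms it: the orange stem rises from the pale body between the two blue slides, while the pink one stands off the plate. Seat ≈ (0.531, 0.120), with jig x at about -12.7°. Moving to hover over it, turning about +56°.

```bash
python3 -m creep '[[2.2,3.66,0.2,0,0,3.5],[2.2,3.66,0.2,0,0,3.5],[2.2,3.66,0.2,0,0,3.5],[2.2,3.66,0.2,0,0,3.5],[2.2,3.66,0.2,0,0,3.5],[2.2,3.66,0.2,0,0,3.5],[2.2,3.66,0.2,0,0,3.5],[2.2,3.66,0.2,0,0,3.5]]' 1; python3 -m creep '[[2.2,3.66,0.2,0,0,3.5],[2.2,3.66,0.2,0,0,3.5],[2.2,3.66,0.2,0,0,3.5],[2.2,3.66,0.2,0,0,3.5],[2.2,3.66,0.2,0,0,3.5],[2.2,3.66,0.2,0,0,3.5],[2.2,3.66,0.2,0,0,3.5],[2.2,3.66,0.2,0,0,3.5]]'; python3 -m creep '[[0,0,0,0,0,0],[0,0,0,0,0,0],[0,0,0,0,0,0]]'
python3 - <<'E'
from h import *
o=status.get_obs();im=camera('wrist');np.save('pics/w1.npy',im);cv2.imwrite('pics/w1.png',im[:,:,::-1])
import pickle;pickle.dump(o,open('o1.pkl','wb'))
Q=R.from_quat(o['tool_rot']).as_matrix();print(o['eef_pos'],np.degrees(np.arctan2(Q[1,1],Q[0,1])),Q[:,2])
E
```

```text
clock: 0.9
eef_pos: [0.357, -0.1717, 0.2472]
tool_rot: [0.909, 0.417, -0.0, -0.0]
ft_force: [1.0, -0.9, 0.3]
grip_width: 0.0854
grasp_force: 0.0
clock: 1.7
eef_pos: [0.5331, 0.121, 0.2629]
tool_rot: [0.781, 0.625, -0.0, -0.0]
ft_force: [1.1, -0.6, -0.2]
grip_width: 0.0856
grasp_force: 0.0
clock: 2.0
eef_pos: [0.532, 0.1187, 0.2628]
tool_rot: [0.782, 0.623, -0.001, -0.0]
ft_force: [0.2, 0.3, 0.4]
grip_width: 0.0857
grasp_force: 0.0
[0.53198555 0.11867812 0.26284169] -12.858892453074091 [-1.51262180e-03 -6.58778181e-04 -9.99998639e-01]
```

View pics/w1.png

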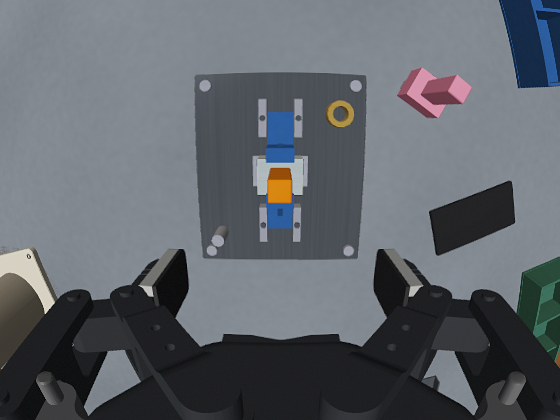

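Wrist view: the stem's top face is at about (280,191), with slides above and below it. The plate screws are at (204,86), (356,86), (211,251) and (348,250). The jig is nearly aligned with the tool, and the bushing (341,113) and pin (220,236) are well away from the fingers.

```bash
python3 - <<'E'
from h import *
import pickle;o=pickle.load(open('o1.pkl','rb'));im=np.load('pics/w1.npy')
P=np.array([wplane(p,o,.013) for p in [(204.5,85.5),(356,85.5),(211,250.5),(348.5,250.5)]]);print(P.round(4),P.mean(0))
a=lambda e:np.degrees(np.arctan2(e[1],e[0]))
print(a(P[1]-P[0]),a(P[3]-P[2]),a(P[0]-P[2]),a(P[1]-P[3]))
h=cv2.cvtColor(im,cv2.COLOR_RGB2HSV);m=mask(im,(6,170,60),(20,255,255));m[:140]=0;m[220:]=0;m[:,:250]=0;m[:,310:]=0
ys,xs=np.where(m>0);print(xs.min(),xs.max(),ys.min(),ys.max())
v=h[:,:,2]
print([(y,int(v[y,280])) for y in range(ys.min()-1,ys.max()+2)])
yb=ys.max();row=np.where(m[yb-4])[0];print(row.min(),row.max())
yt=next(y for y in range(ys.min()+4,yb) if abs(int(v[y,280])-int(v[yb-3,280]))<12);print(yt)
r2=np.where(m[yt+1])[0]
c=[wplane(p,o,.128) for p in [(row.min(),yb+.5),(row.max(),yb+.5),(r2.min(),yt-.5),(r2.max(),yt-.5)]]
print(np.round(c,4),np.mean(c,0))
E
```

```text
[[ 0.4666  0.2414  0.013 ]
 [ 0.645   0.2006  0.013 ]
 [ 0.4185  0.0342  0.013 ]
 [ 0.5972 -0.0063  0.013 ]] [0.5318499  0.11748499 0.013     ]
-12.872490890408972 -12.792535393881765 76.92740986397176 76.98244039639204
268 291 168 202
[(167, 168), (168, 147), (169, 148), (170, 148), (171, 149), (172, 149), (173, 149), (174, 149), (175, 151), (176, 150), (177, 150), (178, 149), (179, 168), (180, 220), (181, 217), (182, 215), (183, 215), (184, 215), (185, 215), (186, 216), (187, 216), (188, 215), (189, 215), (190, 215), (191, 215), (192, 215), (193, 216), (194, 216), (195, 215), (196, 215), (197, 215), (198, 215), (199, 215), (200, 216), (201, 216), (202, 200), (203, 125)]
268 291
180
[[0.5199 0.1108 0.128 ]
 [0.5398 0.1063 0.128 ]
 [0.5247 0.131  0.128 ]
 [0.5442 0.1265 0.128 ]] [0.5321718  0.11867119 0.128     ]
```

```bash
python3 -m creep '[[0,0,-4,0,0,0],[0,0,-4,0,0,0],[0,0,-4,0,0,0],[0,0,-3,0,0,0],[0,0,-2.2,0,0,0],[0,0,-1.2,0,0,0],[0,0,0,0,0,0],[0,0,0,0,0,0]]'; python3 -m creep '[[0,0,0,0,0,0],[0,0,0,0,0,0],[0,0,0,0,0,0],[0,0,0,0,0,0],[0,0,0,0,0,0],[0,0,0,0,0,0],[0,0,0,0,0,0],[0,0,0,0,0,0]]' -1
python3 - <<'E'
from h import *
o=status.get_obs();print(o['ft_force'],o['ft_torque'],o['eef_pos'])
cv2.imwrite('pics/w2.png',camera('wrist')[:,:,::-1])
# rock rows: lean towards +y jig (rotation -about jig x) about pivot, and the other way
a=np.radians(-12.9);x=np.array([np.cos(a),np.sin(a),0]);y=np.array([-np.sin(a),np.cos(a),0])
p=o['eef_pos'];seat=np.array([.532,.1185,.012])
for s in(1,-1):
    piv=seat+s*.006*y
    for d in(3,6,9,10):
        print(s,d,((R.from_rotvec(-s*np.radians(d)*x).as_matrix()-np.eye(3))@(np.r_[seat[:2],p[2]]-piv)*100).round(2))
print(x*3)
E
```

```text
clock: 2.85
eef_pos: [0.5333, 0.119, 0.0804]
tool_rot: [0.782, 0.623, 0.001, 0.0]
ft_force: [-0.4, 0.1, -0.1]
grip_width: 0.0855
grasp_force: 0.0
clock: 3.65
eef_pos: [0.5329, 0.1195, 0.0796]
tool_rot: [0.782, 0.624, 0.0, 0.0]
ft_force: [0.5, 0.5, 3.9]
grip_width: 0.0217
grasp_force: 61.9
[0.53391333 0.45013087 3.8830379 ] [0.05914077 0.11761218 0.04509965] [0.53287519 0.11952278 0.07964566]
1 3 [0.08 0.35 0.02]
1 6 [0.16 0.69 0.03]
1 9 [0.24 1.04 0.01]
1 10 [0.26 1.15 0.  ]
-1 3 [-0.08 -0.35  0.02]
-1 6 [-0.16 -0.69  0.03]
-1 9 [-0.24 -1.04  0.01]
-1 10 [-0.26 -1.15  0.  ]
[ 2.92428358 -0.66975035  0.        ]
```

View pics/w2.png

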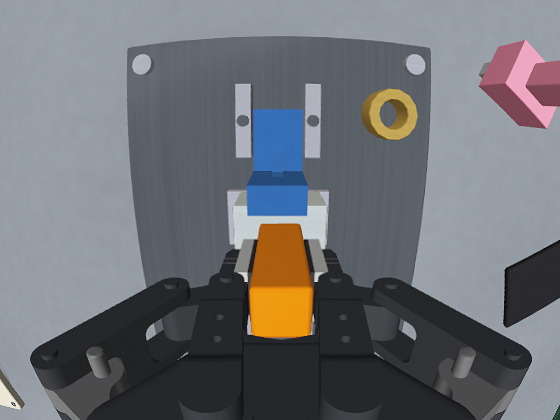

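The stem is held between the pads (grip 62 N, width 21.7 mm), and the left slide's lip at (277,195) overlaps the shoulder. Leaning 9° towards +y.

```bash
python3 -m creep '[[0.03,0.13,0,-1.1,0.25,0],[0.03,0.13,0,-1.1,0.25,0],[0.03,0.13,0,-1.1,0.25,0],[0.03,0.13,0,-1.1,0.25,0],[0.03,0.13,0,-1.1,0.25,0],[0.03,0.13,0,-1.1,0.25,0],[0.03,0.13,0,-1.1,0.25,0],[0.03,0.13,0,-1.1,0.25,0]]'; python3 -m creep '[[0,0,0,0,0,0],[0,0,0,0,0,0],[0,0,0,0,0,0],[0,0,0,0,0,0]]'
cat > chk.py <<'E'
from h import *
import sys
o=status.get_obs();print(o['ft_force'],o['ft_torque'])
Q=R.from_quat(o['tool_rot']).as_matrix();a=np.radians(-12.9);print('lean deg to +y',np.degrees(np.arcsin(-(Q[:,2]@[-np.sin(a),np.cos(a),0])*-1)))
s=camera('scene');t=camera('top');w=camera('wrist')
cv2.imwrite(sys.argv[1],np.hstack([cv2.resize(s[205:290,265:361],(339,300),interpolation=2),cv2.resize(w,(400,300))])[:,:,::-1])
E
python3 chk.py pics/l1.png
```

```text
clock: 4.5
eef_pos: [0.5351, 0.1285, 0.0795]
tool_rot: [0.779, 0.622, -0.063, 0.051]
ft_force: [-0.8, -6.2, 4.9]
grip_width: 0.0211
grasp_force: 62.2
clock: 4.9
eef_pos: [0.5351, 0.1287, 0.0794]
tool_rot: [0.779, 0.622, -0.063, 0.05]
ft_force: [-0.8, -4.0, 5.6]
grip_width: 0.0214
grasp_force: 62.3
[-0.79839027 -3.98904582  5.58557375] [-1.09491356  0.10872561  0.00548667]
lean deg to +y -9.23438685179789
```

View pics/l1.png

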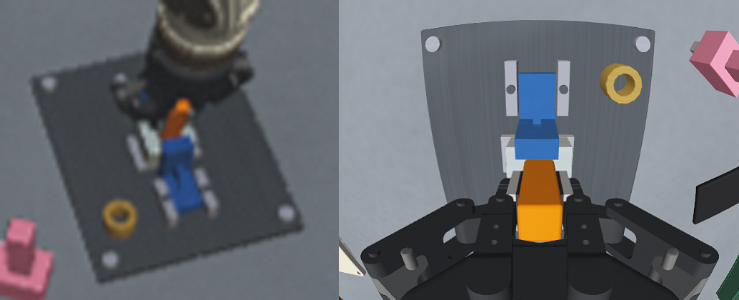

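The block leans with the tool (about 9.2°), with the left slide at its side. I'll return upright and compare the left slide's back edge with the earlier wrist view.

```bash
python3 -m creep '[[-0.03,-0.13,0,1.1,-0.25,0],[-0.03,-0.13,0,1.1,-0.25,0],[-0.03,-0.13,0,1.1,-0.25,0],[-0.03,-0.13,0,1.1,-0.25,0],[-0.03,-0.13,0,1.1,-0.25,0],[-0.03,-0.13,0,1.1,-0.25,0],[-0.03,-0.13,0,1.1,-0.25,0],[-0.03,-0.13,0,1.1,-0.25,0]]'; python3 -m creep '[[0,0,0,0,0,0],[0,0,0,0,0,0],[0,0,0,0,0,0]]'
cat > edge.py <<'E'
from h import *
import sys
o=status.get_obs();w=camera('wrist');cv2.imwrite('pics/w3.png',w[:,:,::-1]);print(o['ft_force'],o['eef_pos'])
for im in(cv2.imread('pics/w2.png')[:,:,::-1],w):
    m=mask(np.ascontiguousarray(im),(100,120,60),(120,255,255))[:,265:290];m[:80]=0;m[260:]=0
    n=np.where(m.sum(1)>255*12)[0];v=cv2.cvtColor(np.ascontiguousarray(im),cv2.COLOR_RGB2HSV)[:,258,2].astype(int)
    print('blue rows',n.min(),n.max(),'corner',[y for y in range(110,230) if abs(v[y+1]-v[y])>12])
    for z in(.03,.0675): print(z,wplane((277,n.min()),o,z),wplane((277,n.max()),o,z))
E
python3 edge.py
```

```text
clock: 5.85
eef_pos: [0.533, 0.1192, 0.0796]
tool_rot: [0.782, 0.624, 0.0, 0.0]
ft_force: [-1.0, -2.6, 5.7]
grip_width: 0.0214
grasp_force: 62.4
clock: 6.15
eef_pos: [0.533, 0.1193, 0.0796]
tool_rot: [0.782, 0.624, -0.0, 0.001]
ft_force: [-1.4, -2.3, 5.8]
grip_width: 0.0215
grasp_force: 62.3
[-1.41953502 -2.31512079  5.84015341] [0.53301928 0.11934736 0.0795943 ]
blue rows 109 215 corner [170, 184, 185, 215, 228]
0.03 [0.54762324 0.18686287 0.03      ] [0.53321323 0.12401038 0.03      ]
0.0675 [0.54779926 0.1858813  0.0675    ] [0.53620042 0.13529035 0.0675    ]
blue rows 101 206 corner [162, 163, 175, 206, 229]
0.03 [0.54867553 0.19148017 0.03      ] [0.53451228 0.12964904 0.03      ]
0.0675 [0.54864626 0.18959784 0.0675    ] [0.53724604 0.13982899 0.0675    ]
```

The left slide moved back about 4.7 mm from its start (0.2–1.2 mm), so it is clear at about 5–6 mm. Now the other way.

```bash
python3 -m creep '[[-0.03,-0.14,0,1.15,-0.26,0],[-0.03,-0.14,0,1.15,-0.26,0],[-0.03,-0.14,0,1.15,-0.26,0],[-0.03,-0.14,0,1.15,-0.26,0],[-0.03,-0.14,0,1.15,-0.26,0],[-0.03,-0.14,0,1.15,-0.26,0],[-0.03,-0.14,0,1.15,-0.26,0],[-0.03,-0.14,0,1.15,-0.26,0]]'; python3 -m creep '[[0,0,0,0,0,0],[0,0,0,0,0,0],[0,0,0,0,0,0],[0,0,0,0,0,0]]'
python3 - <<'E'
from h import *
s=camera('scene');t=camera('top');t0=np.load('pics/top0.npy')
a=cv2.resize(t[190:305,165:295],(400,354),interpolation=2);b=cv2.resize(s[205:290,265:361],(400,354),interpolation=2)
cv2.imwrite('pics/r1.png',np.hstack([a,b])[:,:,::-1]);np.save('pics/s_r1.npy',s)
for n,i0,i1 in(('top',t0,t),('scene',np.load('pics/scene0.npy'),s)):
    for i in(i0,i1):
        k=cv2.connectedComponentsWithStats(mask(i,(100,120,60),(120,255,255)))
        print(n,[(k[2][q].tolist(),k[3][q].round(1)) for q in range(1,k[0]) if 20<k[2][q][4]<900 and 190<k[3][q][0]<335 and 215<k[3][q][1]<275])
E
```

```text
clock: 7.0
eef_pos: [0.5311, 0.1101, 0.0797]
tool_rot: [0.778, 0.622, 0.067, -0.053]
ft_force: [1.7, 6.8, 1.9]
grip_width: 0.0214
grasp_force: 61.8
clock: 7.4
eef_pos: [0.5311, 0.1099, 0.0795]
tool_rot: [0.778, 0.622, 0.066, -0.053]
ft_force: [1.9, 5.7, 2.8]
grip_width: 0.0215
grasp_force: 61.8
top [([200, 236, 18, 14, 178], array([208.6, 242.1])), ([230, 242, 22, 16, 226], array([240.4, 249.4]))]
top []
scene [([302, 228, 7, 9, 42], array([305.5, 231.9])), ([310, 243, 12, 21, 168], array([315.4, 253. ]))]
scene [([311, 244, 12, 21, 166], array([315.7, 254. ]))]
```

View pics/r1.png

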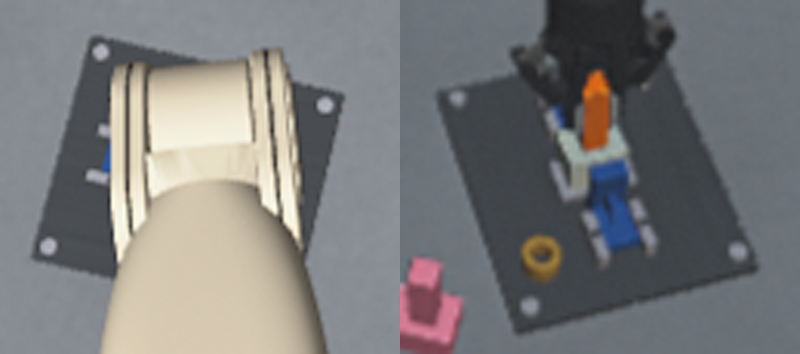

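The block leans clearly to -y (9.6°), but the gripper mostly hides the right slide. Returning upright, then a small test lift while watching the force.

```bash
python3 -m creep '[[0.03,0.14,0,-1.15,0.26,0],[0.03,0.14,0,-1.15,0.26,0],[0.03,0.14,0,-1.15,0.26,0],[0.03,0.14,0,-1.15,0.26,0],[0.03,0.14,0,-1.15,0.26,0],[0.03,0.14,0,-1.15,0.26,0],[0.03,0.14,0,-1.15,0.26,0],[0.03,0.14,0,-1.15,0.26,0]]'; python3 -m creep '[[0,0,0,0,0,0],[0,0,0,0,0,0],[0,0,0,0,0,0]]'; python3 edge.py
python3 - <<'E'
from h import *
s=camera('scene');s0=np.load('pics/scene0.npy')
cv2.imwrite('pics/u1.png',np.hstack([cv2.resize(i[215:265,290:340],(400,400),interpolation=2) for i in(s0,s)])[:,:,::-1])
E
```

```text
clock: 8.3
eef_pos: [0.5332, 0.1199, 0.0796]
tool_rot: [0.781, 0.624, -0.0, 0.001]
ft_force: [1.8, 4.4, 4.6]
grip_width: 0.0213
grasp_force: 62.2
clock: 8.6
eef_pos: [0.5332, 0.1198, 0.0796]
tool_rot: [0.781, 0.624, 0.0, 0.0]
ft_force: [1.4, 4.2, 5.3]
grip_width: 0.0217
grasp_force: 62.4
[1.40969067 4.18041164 5.2999743 ] [0.53320657 0.11984983 0.07959876]
blue rows 109 215 corner [170, 184, 185, 215, 228]
0.03 [0.54779063 0.18742088 0.03      ] [0.53341786 0.12455486 0.03      ]
0.0675 [0.54795097 0.18640522 0.0675    ] [0.53638109 0.13579897 0.0675    ]
blue rows 102 207 corner [163, 164, 176, 177, 207, 228]
0.03 [0.54870924 0.1914628  0.03      ] [0.53457034 0.12957104 0.03      ]
0.0675 [0.54869044 0.18965891 0.0675    ] [0.53730882 0.13983692 0.0675    ]
```

View pics/u1.png

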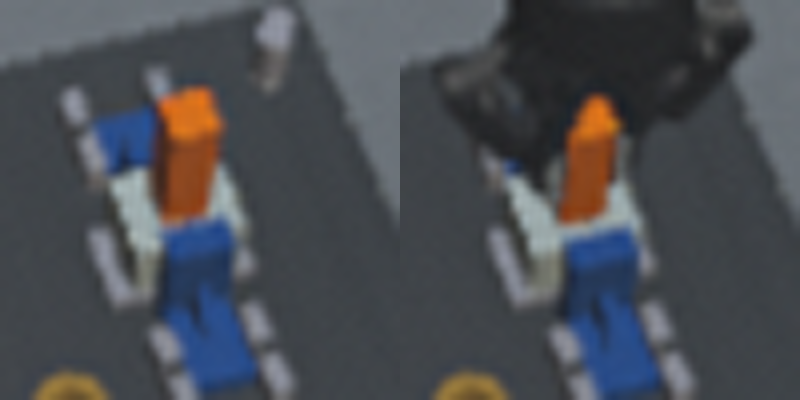

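The left slide stays back and the block is upright. The right slide is hidden, but its lean was slightly larger than the left's. Test lift of 8 mm; a caught lip would show as a high force after 3.5 mm.

```bash
python3 -m creep '[[0,0,0.2,0,0,0],[0,0,0.2,0,0,0],[0,0,0.2,0,0,0],[0,0,0.2,0,0,0],[0,0,0,0,0,0],[0,0,0,0,0,0]]'
```

```text
clock: 9.3
eef_pos: [0.5323, 0.1187, 0.0871]
tool_rot: [0.782, 0.624, -0.001, 0.0]
ft_force: [0.9, -1.0, -4.7]
grip_width: 0.0213
grasp_force: 61.1
```

Free: only the block's weight shows. Lifting the rest.

```bash
python3 -m creep '[[0,0,0.9,0,0,0],[0,0,0.9,0,0,0],[0,0,0.9,0,0,0],[0,0,0.9,0,0,0],[0,0,0.9,0,0,0],[0,0,0.9,0,0,0],[0,0,0.9,0,0,0],[0,0,0.5,0,0,0]]'; python3 -m creep '[[0,0,0,0,0,0],[0,0,0,0,0,0],[0,0,0,0,0,0],[0,0,0,0,0,0],[0,0,0,0,0,0],[0,0,0,0,0,0]]'
python3 - <<'E'
from h import *
s=camera('scene');w=camera('wrist')
cv2.imwrite('pics/f.png',np.hstack([cv2.resize(s[185:275,280:350],(373,480),interpolation=2),cv2.resize(w[20:300,155:405],(427,480))])[:,:,::-1])
E
```

```text
clock: 10.1
eef_pos: [0.5332, 0.1195, 0.1566]
tool_rot: [0.782, 0.624, 0.001, 0.0]
ft_force: [0.4, -0.5, -4.0]
grip_width: 0.0216
grasp_force: 61.0
clock: 10.7
eef_pos: [0.5326, 0.1194, 0.155]
tool_rot: [0.782, 0.624, -0.0, -0.0]
ft_force: [0.8, 0.1, -3.8]
grip_width: 0.0212
grasp_force: 61.1
```

View pics/f.png

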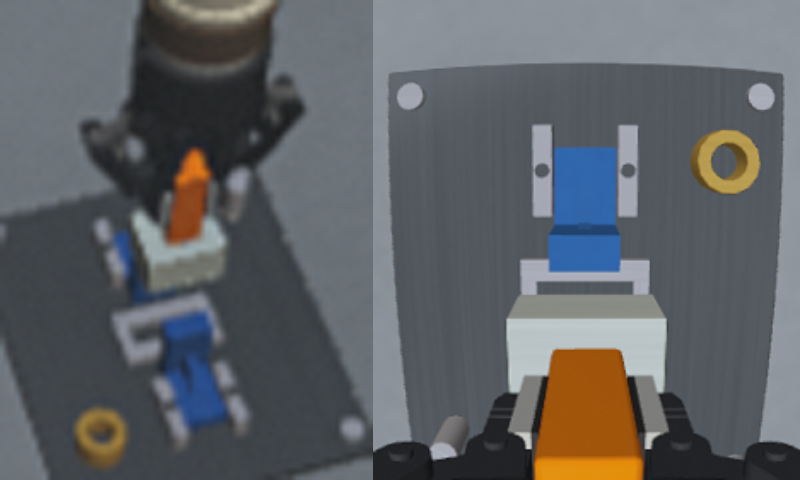

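The block hangs upright above the empty slot at left-panel (180,250), with both slides apart from each other and standing back. The lift of 75.4 mm puts the foot at about 87 mm, in range. Handing in.

```bash
python3 -c "from workcell import ticket;print(ticket.job_done())"
```

```text
the job is handed in; nothing more can be done
None
```

I rocked the block free and handed the job in with it held upright and still over its seat, its foot about 20 mm above the slide tops. I measured the left slide at roughly 5–6 mm back. The gripper hid the right one, so I inferred it clear from a slightly larger lean and a lift that met only the block's weight; no verdict came back.

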